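Prop the cookie cupboard ajar on its stay

TASK

The little cookie cupboard's door is sprung shut and the cookies inside need air. Lift the door's stay bar by its knob, draw the door open with it, and drop the middle of the bar's three holes right down over the peg on the cupboard's top, so that the door stays open when you let go. Feel for the peg gently, never force the bar down on it, and leave the dishes, jar and rack of cookies where they stand.

Things in the scene. Friction and masses are not known exactly. Their poses are not given: they have to be found in the camera images.
- stay: Flat steel stay bar 24 mm wide, 6 mm thick, 205 mm long, joined to the door's top edge. Origin: at its pivot, mid-thickness; x along the bar to its free end, z up from its face. It starts flat (origin 170 mm above the worktop, underside z = -3 mm, 7 mm over the cupboard's top), swung aside of the peg. Holes of 12 mm diameter at x = 90, 120, 150 mm. It tips up at the pivot 0 to 0.7 rad, raising the free end.
- mid_hole (a point): Centre of the middle hole at the bar's underside: (120, 0, -3) mm in the bar's frame. The bar's own weight (0.16 kg) lets it fall back flat when let go, where a stop at the pivot holds it level.
- knob_top (a point): Centre of the top of the bar's knob, (185, 0, 42) mm in the bar's frame. The knob is an upright round dark-steel pin 16 mm in diameter and 39 mm tall, standing on the bar's upper face (z = 3 to 42 mm) near its free end.
- bracket: Slotted steel plate 64 x 30 x 3 mm fixed on the cupboard's top (160 mm above the worktop), carrying the upright peg. Origin: underside centre, the slot's middle; x along the slot, square away from the shut door; y towards the door's hinge. The peg is clamped at y = 0, somewhere within 12 mm either way in x: where exactly is not reported and must be seen or felt.
- door (a joint): Angle of the glazed wooden door, rad: 0 shut, growing to 0.8 as it opens to the robot's side. A spring pulls it shut: 0.2 N m when shut plus 0.8 N m per rad. It is 270 mm wide, hinged upright at the end towards bracket +y. With the middle hole on the peg it stands open by 0.2 to 0.5 rad.
- cupboard: Light-wood cupboard 220 mm deep (its x), 270 mm wide (y), 160 mm high, fixed to the worktop; origin: underside centre; the door is on its -x face. The bracket sits on its top near the door.
- ramekin: White ceramic ramekin 52 mm across, 36 mm high, standing on the cupboard's top at the back, on the hinge side; origin: underside centre. Bystander.
- mug: Blue mug 80 mm across, 90 mm high; origin: underside centre. Bystander.
- jar: Glass jar 72 mm across, 110 mm high; origin: underside centre. Bystander.
- rack: Wire cooling rack 165 x 265 mm, 25 mm high, with cookies on it; origin: underside centre. Bystander.
- swivel (a joint): Turn of the bar about the upright pivot on the door, rad: 0 when the bar is square to the door, pointing back over the cupboard; positive counter-clockwise seen from above. Range -1.2 to 0.9, slight friction, stays where left; starts between -0.85 and -0.45.
- slot_mid (a point): Middle of the bracket's slot at the level of the peg's top, 21 mm above the cupboard's top, 14 mm above the underside of a flat bar. The steel peg is 9 mm in diameter with a slightly rounded rim; it stays put under the forces of the job. More than 25 N between the bar and the peg or bracket counts as forcing.
- door_hinge (a point): Point on the door's upright hinge axis, level with the bar's pivot. In axes that turn with the door (parallel to the cupboard's when it is shut) the bar's pivot lies 9 mm in -x and 150 mm in -y from here.

How it is judged:
By the outcome, as a careful person would: the job done as asked, in the order asked, and still so for the second after the job is handed in, with the robot touching nothing.
It also fails if it takes over 72 s, if anything falls off the work surface, if the arm or the gripper's body presses on something with over 40 N, if the wrist force passes 120 N, or if a joint passes its speed limit or range.

ROBOT

A 6-joint arm with a two-finger parallel gripper is mounted at the origin on the work surface. World frame = base frame: x ahead of the robot, y to its left, z up, the work surface at z = 0. Lengths are in m, angles in rad, forces in N, time in s.
With the tool pointing down it reaches from about 0.375 to 0.9 m from the base axis. Payload 3.1 kg.
Tool frame: the origin (TCP) lies midway between the tips of the shut fingers; the grasp point (between the pads) lies 19 mm behind it; x points along the fingers, y is the direction in which the jaws open and shut, and the axes are right-handed (so a half turn about x gives the same grasp; the last joint's range is limited). The gripper opens to 87 mm and grips with 3 to 60 N. Pads are 19 mm wide; open, the fingers measure 117 mm over their backs; the gripper's body (75 mm by 190 mm) begins 51 mm behind the grasp point.
Start: joints at [-1.45, 0.527, 1.433, -0, 1.181, -0.178], TCP at [0.184, -0.597, 0.223] pointing down, gripper open.
Joint ranges: [-3.08, 3.08], [-0.75, 2.2], [0.22, 2.44], [-1.43, 4.57], [0, 2.65], [-2.85, 2.85]. Speed limits (rad/s): [2.79, 2.79, 3.14, 3.14, 3.14, 3.14].

INTERFACE

Orientations are given as a unit quaternion [x, y, z, w].
In Python, from rig import get_obs, imaging, robot gives the robot as it stands.
- The arm moves only by the shell command python3 -m inch 'ROWS' [FORCE]. ROWS is JSON, a list of rows, each a list of 3 entries, a list of its own where there are three numbers: the finger opening in mm, from 0 to 87, then the shift along the tool's x, y, z in mm, then the turn, a rotation vector about the tool's x, y, z in degrees. In form: [[grip, [dx, dy, dz], [wx, wy, wz]], ...]. A call has 1 to 12 rows; each row shifts and turns the pose as measured when the row begins, along the tool's axes as they then stand; what a row does not reach is not made up. A row lasts 1/8 s, in which the tool goes at most 62.5 mm and 10.7 degrees, less where a joint would pass 70% of its speed; a pose out of reach is approached as far as the arm can. A call with a gripper value outside its range is refused whole. The fingers move at their own pace and stop on an object; FORCE is the grip in N (left out, the last holds). Time passes only in rows, so rows that do not move let the fingers close. It gives the time, the measured TCP pose, the force and the opening at its end, in the units of the state.
- get_obs(): the state, without advancing time (a new reading comes with each control period).
- imaging.camera(name): name is "scene" or "top" or "wrist"; returns the picture (384x512x3 uint8, red, green, blue); there is no depth.
- imaging.camera_params(name): a dict with "camera_matrix" (3x3 intrinsics, pixels), "k1" (the pictures are not rectified: a ray, as slopes to the right and down, at radius r is drawn at 1 + k1 r^2 times it, then the intrinsics apply), "xyz" and "rotation" of the camera in the world. Camera axes: x right, y down, z forward; pixel columns grow to the right and rows downward; lengths in m; the calibration is good to about 2 mm. A picture is of the moment at which its call begins: read the wrist's pose just before it. camera_params takes no time and is no camera call; for the wrist camera it gives the pose at the moment of the call.
- robot.hand_in(): hands the job in, once; it reports no verdict.
Trained networks look in the newest picture that a camera, given by its name, has taken for a name from the list of things; names that differ only in an ending like _2 or _b are one class to them, and where a whole thing is asked for, a point or a joint stands for the part that bears it (a point fixed in the world has none). Each returns a list of dicts, best first, with "confidence" (0 to 1); they miss things now and then, are a little off and sometimes report something else, mostly with a low value. They report only what shows in the picture. A call takes as long as a camera call.
- imaging.cut_out(camera, target): "pixels" (384x512 bool, what is visible of it) and "box" ([centre column, centre row, width, height] in pixels, round what is visible of it).
- imaging.tip_of(camera, target): "pixel" ([column, row] in pixels: a listed point, or the origin of a listed thing).
The state is a dict: "time": time; "q": joint angles; "joint_velocities": joint speeds; "joint_torque": joint torques, N m; "position": TCP position; "tool_rot": TCP orientation; "ft_force": force on the tool from outside, world axes, zero at the start; "moment": the same for the moment, N m; "grip_width": finger opening in m.
Only numpy, scipy, OpenCV 4.12 (cv2) and the standard library are available. Lean on these libraries where they do the work, as an engineer would, in place of code of your own. Each camera call takes 0.05 s, during which the arm holds its last target. There are 200 camera calls.

## Working session

There is one attempt and no reset: what is moved stays moved. The work goes in short steps, Python scripts to look and compute and a shell command to move; the robot and the scene stay as the last step left them, time stands still between calls to the robot, and variables do not carry over. Pictures are saved under pics/ and viewed, about 8 in all and at most 12, crops included, and the job is handed in when it is done.

```bash
ls; mkdir -p pics; cat > h.py <<'E'
import numpy as np, cv2, json
from rig import get_obs, imaging, robot
from scipy.spatial.transform import Rotation as R
def ray(cam,px,P=None):
    P=P or imaging.camera_params(cam); K=np.array(P["camera_matrix"]); k=P["k1"]
    d=np.array([(px[0]-K[0,2])/K[0,0],(px[1]-K[1,2])/K[1,1]]); u=d.copy()
    for _ in range(20): u=d/(1+k*(u@u))
    Rm=np.array(P["rotation"]); Rm=Rm if Rm.shape==(3,3) else R.from_quat(Rm).as_matrix()
    v=Rm@np.array([u[0],u[1],1]); return np.array(P["xyz"]),v/np.linalg.norm(v)
def atz(cam,px,z,P=None):
    o,v=ray(cam,px,P); return o+v*(z-o[2])/v[2]
def tri(rs):
    A=sum(np.eye(3)-np.outer(v,v) for o,v in rs); b=sum((np.eye(3)-np.outer(v,v))@o for o,v in rs)
    return np.linalg.solve(A,b)
def proj(cam,X,P=None):
    P=P or imaging.camera_params(cam); K=np.array(P["camera_matrix"]); Rm=np.array(P["rotation"]); Rm=Rm if Rm.shape==(3,3) else R.from_quat(Rm).as_matrix()
    c=Rm.T@(np.array(X)-np.array(P["xyz"])); u=c[:2]/c[2]; u=u*(1+P["k1"]*(u@u)); return K[:2,:2]@u+K[:2,2]
def save(img,name): cv2.imwrite("pics/"+name,img[:,:,::-1])
E
python3 - <<'E'
from h import *
for c in("scene","top"):
    save(imaging.camera(c),c+"0.png")
    P=imaging.camera_params(c); print(c,P)
    for t in("stay","mid_hole","knob_top","slot_mid","bracket","cupboard","door_hinge","door","ramekin","mug","jar","rack"):
        try:
            r=imaging.tip_of(c,t); print(t,[(np.round(x["pixel"]),round(x["confidence"],2)) for x in r[:2]])
        except Exception as e: print(t,e)
E
```

```text
pics
scene {'camera_matrix': array([[363.71159945,   0.        , 257.75199441],
       [  0.        , 363.71159945, 191.22553545],
       [  0.        ,   0.        ,   1.        ]]), 'k1': -0.028407577819233205, 'xyz': array([ 1.11196206, -0.71563284,  0.73420861]), 'rotation': array([ 0.83703376,  0.28255127, -0.15903182, -0.44073592])}
stay [(array([250., 173.]), 0.66), (array([317., 168.]), 0.33)]
mid_hole []
knob_top [(array([285., 189.]), 0.56)]
slot_mid [(array([274., 172.]), 0.48)]
bracket [(array([272., 176.]), 0.43)]
cupboard [(array([286., 220.]), 0.63)]
door_hinge [(array([266., 149.]), 0.55)]
door it knows: bracket, cupboard, door_hinge, jar, knob_top, mid_hole, mug, rack, ramekin, slot_mid, stay
ramekin [(array([318., 169.]), 0.81)]
mug [(array([300., 165.]), 0.53)]
jar [(array([330., 176.]), 0.78)]
rack [(array([144., 300.]), 0.89)]
top {'camera_matrix': array([[438.28521182,   0.        , 254.99646239],
       [  0.        , 438.28521182, 182.78585803],
       [  0.        ,   0.        ,   1.        ]]), 'k1': -0.12263468623258489, 'xyz': array([ 0.43316896, -0.02387838,  1.24486575]), 'rotation': array([ 0.70772754, -0.7036021 ,  0.04105331, -0.04878968])}
stay [(array([252., 208.]), 0.9), (array([272., 162.]), 0.4)]
mid_hole [(array([270., 166.]), 0.7)]
knob_top [(array([281., 136.]), 0.91), (array([400., 209.]), 0.47)]
slot_mid [(array([238., 179.]), 0.55)]
bracket [(array([239., 181.]), 0.67), (array([186., 148.]), 0.3)]
cupboard []
door_hinge [(array([192., 223.]), 0.69)]
door it knows: bracket, cupboard, door_hinge, jar, knob_top, mid_hole, mug, rack, ramekin, slot_mid, stay
ramekin []
mug [(array([119., 226.]), 0.95)]
jar [(array([122., 181.]), 0.59), (array([400., 210.]), 0.46)]
rack [(array([400., 209.]), 0.84)]
```

```bash
python3 - <<'E'
from h import *
a=cv2.imread("pics/top0.png")[90:260,90:330]; b=cv2.imread("pics/scene0.png")[110:280,180:420]
cv2.imwrite("pics/c0.png",np.vstack([cv2.resize(a,(423,300),interpolation=2),cv2.resize(b,(423,300),interpolation=2)]))
z=.17
for n,p,h in(("stay",(252,208),.17),("mid",(270,166),.167),("knob",(281,136),.212),("slot",(238,179),.181),("bracket",(239,181),.16),("hinge",(192,223),.17)): print(n,atz("top",p,h).round(4))
for n,p,q in(("stay",(252,208),(250,173)),("knob",(281,136),(285,189)),("slot",(238,179),(274,172)),("hinge",(192,223),(266,149))): print(n,tri([ray("top",p),ray("scene",q)]).round(4))
E
```

```text
stay [ 0.5081 -0.0047  0.17  ]
mid [ 0.6133 -0.0487  0.167 ]
knob [ 0.6793 -0.0741  0.212 ]
slot [0.5783 0.03   0.181 ]
bracket [0.5761 0.0285 0.16  ]
hinge [0.4702 0.1425 0.17  ]
stay [ 0.5112 -0.002   0.1685]
knob [ 0.6823 -0.0709  0.2155]
slot [0.5793 0.0308 0.1806]
hinge [0.4696 0.1411 0.1765]
```

View pics/c0.png

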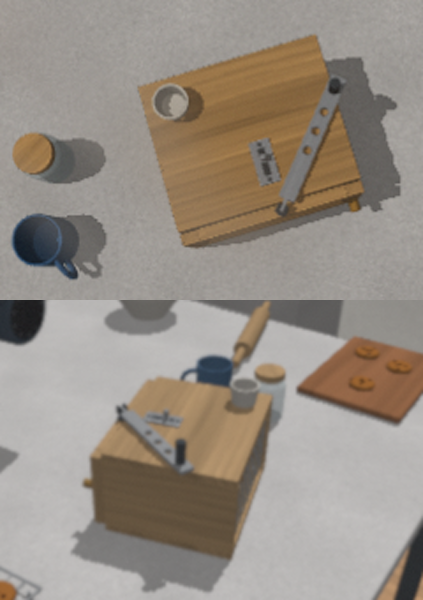

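View pics/top0.png

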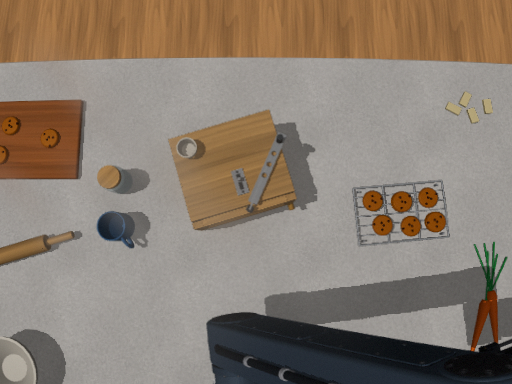

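The views show the bar running from the pivot at top px (252,208) to the knob at (281,136). The bracket is at (239,181), left of the bar, and the ramekin is at the back on the hinge side. The positions fit the given sizes (pivot to knob 185 mm). Next I'll work out the approach.

```bash
cat >> h.py <<'E'
def shift(target):
    "tool-frame shift (mm) to bring the TCP to target"
    o=get_obs(); return (R.from_quat(o["tool_rot"]).inv().apply(np.array(target)-o["position"])*1000).round(1)
def turn(xax,yax):
    "tool-frame rotvec (deg) to align tool x,y with world directions (y up to sign: lesser turn)"
    x=np.array(xax,float);x/=np.linalg.norm(x);out=[]
    for s in(1,-1):
        y=s*np.array(yax,float);y-=x*(x@y);y/=np.linalg.norm(y)
        out.append((R.from_quat(get_obs()["tool_rot"]).inv()*R.from_matrix(np.c_[x,y,np.cross(x,y)])).as_rotvec(degrees=True).round(1))
    return out
E
python3 - <<'E'
from h import *
o=get_obs(); print(o["position"],R.from_quat(o["tool_rot"]).as_matrix().round(3),o["q"],o["ft_force"])
P=imaging.camera_params("wrist"); Rt=R.from_quat(o["tool_rot"])
print("cam in tool",Rt.inv().apply(P["xyz"]-o["position"]), (Rt.inv()*R.from_quat(P["rotation"])).as_matrix().round(2),P["camera_matrix"][0])
print("shift to above knob",shift((.60,-.05,.36)))
b=np.radians(-22.1); print(turn((0,0,-1),(-np.sin(b),np.cos(b),0)))
E
```

```text
[ 0.18401293 -0.59725742  0.22255213] [[-0.     0.294 -0.956]
 [-0.    -0.956 -0.294]
 [-1.     0.     0.   ]] [-1.45048619e+00  5.27471161e-01  1.43274389e+00 -4.16218964e-07
  1.18137617e+00 -1.78496291e-01] [0.73120352 0.32981446 0.70525547]
cam in tool [-0.16297715 -0.00027654 -0.06491183] [[-0.   -0.24  0.97]
 [ 1.    0.    0.  ]
 [-0.    0.97  0.24]] [343.20796594   0.         252.62112512]
shift to above knob [-137.4 -400.5 -558.7]
[array([-140.8,    0. ,    0. ]), array([39.2,  0. , -0. ])]
```

```bash
python3 -m inch '[[87,[-40,-33,-34],[0,0,0]],[87,[-37,-33,-37],[0,0,0]],[87,[-30,-33,-40],[0,0,0]],[87,[-15,-33,-45],[0,0,0]],[87,[-15,-34,-46],[0,0,0]],[87,[0,-34,-47],[0,0,0]],[87,[0,-34,-47],[0,0,0]],[87,[0,-34,-47],[0,0,0]],[87,[0,-34,-47],[0,0,0]],[87,[0,-34,-47],[0,0,0]],[87,[0,-34,-47],[0,0,0]],[87,[0,0,0],[0,0,0]]]' 20
python3 -m inch '[[87,[0,0,0],[10,0,0]],[87,[0,0,0],[10,0,0]],[87,[0,0,0],[10,0,0]],[87,[0,0,0],[9.2,0,0]],[87,[0,0,0],[0,0,0]]]'
python3 - <<'E'
from h import *
print(get_obs()["q"].round(2),shift((.60,-.05,.36)),turn((0,0,-1),(np.sin(np.radians(22.1)),np.cos(np.radians(22.1)),0)))
E
```

```text
time: 2.7
position: [0.5501, -0.089, 0.3657]
tool_rot: [0.702, 0.102, -0.696, 0.106]
ft_force: [-0.1, -0.4, 0.3]
grip_width: 0.0869
time: 3.32
position: [0.5473, -0.092, 0.3653]
tool_rot: [0.695, -0.146, -0.69, -0.143]
ft_force: [0.5, 0.8, 0.2]
grip_width: 0.0872
[-0.37  0.29  1.42 -0.    1.43  1.62] [  5.4 -59.6 -31.5] [array([178.5,  -0.3,   0.7]), array([-1.5, -0.5, -0.2])]
```

```bash
python3 -m inch '[[87,[0,-40,-30],[0,0,0]],[87,[0,-30,-40],[0,0,0]],[87,[0,0,0],[0,0,0]]]'
python3 - <<'E'
from h import *
P=imaging.camera_params("wrist"); im=imaging.camera("wrist"); save(im,"w1.png")
import pickle; pickle.dump(P,open("w1.pkl","wb"))
for n,h in(("stay",.17),("mid_hole",.167),("knob_top",.212),("slot_mid",.181),("bracket",.16),("door_hinge",.17)):
    for x in imaging.tip_of("wrist",n)[:2]: print(n,np.round(x["pixel"],1),round(x["confidence"],2),atz("wrist",x["pixel"],h,P).round(4))
E
```

```text
time: 3.7
position: [0.6399, -0.0579, 0.3655]
tool_rot: [0.695, -0.145, -0.69, -0.141]
ft_force: [-1.2, -0.2, 0.5]
grip_width: 0.0869
stay [253.5 298.3] 0.66 [ 5.009e-01 -2.000e-04  1.700e-01]
mid_hole [248.5 194.9] 0.71 [ 0.6162 -0.0438  0.167 ]
knob_top [247.4 135.8] 0.97 [ 0.678  -0.0698  0.212 ]
slot_mid [247.3 133.9] 0.63 [ 0.6778 -0.0693  0.181 ]
bracket [206.2 248.1] 0.92 [0.576  0.0267 0.16  ]
```

View pics/w1.png

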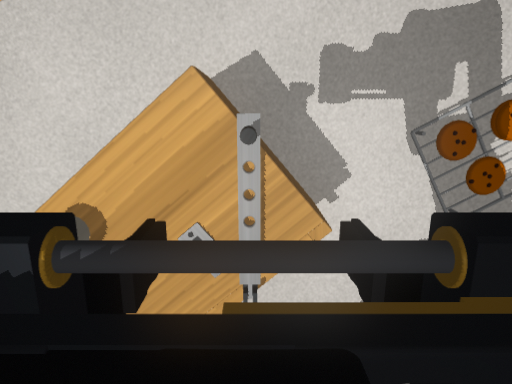

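The wrist view shows the knob at (248,135) and the bar holes at (249,166), (249,194) and (249,221). The bracket at (195,232) is half hidden by the gripper, so I'll move back 100 mm to see the peg.

```bash
python3 -m inch '[[87,[0,0,55],[0,0,0]],[87,[0,-5,55],[0,0,0]],[87,[0,0,0],[0,0,0]]]'
python3 - <<'E'
from h import *
P=imaging.camera_params("wrist"); im=imaging.camera("wrist"); save(im,"w2.png")
import pickle; pickle.dump(P,open("w2.pkl","wb"))
for n,h in(("stay",.17),("mid_hole",.167),("knob_top",.212),("slot_mid",.181),("bracket",.16),("door_hinge",.17)):
    for x in imaging.tip_of("wrist",n)[:2]: print(n,np.round(x["pixel"],1),round(x["confidence"],2),atz("wrist",x["pixel"],h,P).round(4))
x=imaging.tip_of("wrist","bracket")[0]["pixel"]; c=np.round(x).astype(int); print(c)
a=im[max(0,c[1]-60):c[1]+60,c[0]-60:c[0]+100]; print(max(0,c[1]-60),c[0]-60)
save(cv2.resize(a,None,fx=5,fy=5,interpolation=cv2.INTER_CUBIC),"w2c.png")
E
```

```text
time: 4.42
position: [0.5334, -0.0096, 0.3655]
tool_rot: [0.694, -0.147, -0.691, -0.143]
ft_force: [0.4, -0.4, 0.4]
grip_width: 0.0868
stay [253.7 198.2] 0.65 [0.5047 0.0007 0.17  ]
mid_hole [252.7  79. ] 0.66 [ 0.618  -0.0476  0.167 ]
slot_mid [202.1 148.6] 0.72 [0.5759 0.0267 0.181 ]
bracket [204.9 148.5] 0.88 [0.5738 0.0276 0.16  ]
bracket [ 59.3 128.8] 0.47 [0.6544 0.1597 0.16  ]
[205 148]
88 145
```

View pics/w2c.png

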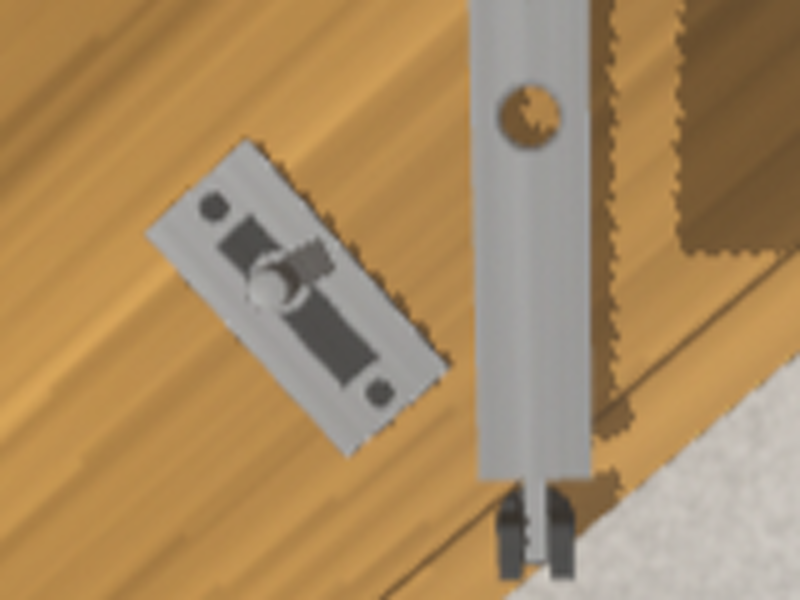

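```bash
cat > geo.py <<'E'
from h import *
import pickle
P=pickle.load(open("w2.pkl","rb")); P1=pickle.load(open("w1.pkl","rb"))
f=lambda c,z,P=P:atz("wrist",(144.9+c[0]/5,87.9+c[1]/5),z,P)
C=[f(c,.163) for c in((247,140),(147,235),(350,455),(450,365))]
bc=np.mean(C,0); ax=(C[0]+C[1]-C[2]-C[3])[:2]; yaw=np.arctan2(ax[1],ax[0])
peg=f((268,285),.181); ux=np.array([np.cos(yaw),np.sin(yaw)])
k1=atz("wrist",(247.4,135.8),.212,P1)
E
python3 - <<'E'
from geo import *
print("bracket",bc.round(4),np.degrees(yaw),np.linalg.norm(C[0]-C[1]),np.linalg.norm(C[1]-C[2]))
d=peg[:2]-bc[:2]; print("peg",peg.round(4),"along",d@ux,"across",d@[-ux[1],ux[0]])
h90=f((530,117),.173); print("hole90 top",h90)
piv=f((536,530),.173); print("pivot?",piv)
k=k1[:2]; 
for z in("knob",): print(k1, "dir h90->knob",np.degrees(np.arctan2(*(k-h90[:2])[::-1])),np.linalg.norm(k-h90[:2]))
u=(k-h90[:2])/np.linalg.norm(k-h90[:2]); pv=k-.185*u; print("pivot from line",pv)
Rz=lambda a:np.array([[np.cos(a),-np.sin(a)],[np.sin(a),np.cos(a)]])
H=pv-Rz(yaw)@[-.009,-.150]; print("hinge",H)
from scipy.optimize import brentq
pp=bc[:2]+ux*(d@ux)
g=lambda t:np.linalg.norm(pp-(H+Rz(yaw-t)@[-.009,-.15]))-.12
t=brentq(g,0,.8); p=H+Rz(yaw-t)@[-.009,-.15]; a=np.arctan2(*(pp-p)[::-1]); print("theta",t,"pivot",p,"bar yaw",np.degrees(a),"swivel",a-yaw+t,"knob",p+.185*np.array([np.cos(a),np.sin(a)]))
E
```

```text
bracket [0.5744 0.0269 0.163 ] 17.75859479751516 0.029321156232717884 0.06300662047416457
peg [0.5807 0.0284 0.181 ] along 0.006466085022461582 across -0.0005016178472269409
hole90 top [ 0.5897378  -0.03328864  0.173     ]
pivot? [5.10455377e-01 5.83454004e-05 1.73000000e-01]
[ 0.67800621 -0.06982535  0.212     ] dir h90->knob -22.486002477404522 0.09553136970917901
pivot from line [0.5070712  0.00092932]
hinge [0.46989128 0.1465269 ]
theta 0.2822031503905101 pivot [ 0.46505563 -0.00366503] bar yaw 15.73941093639601 swivel 0.24696174381084907 knob [0.64311912 0.04651854]
```

```bash
python3 - <<'E'
from geo import *
b=np.radians(-22.4); print(shift((.6785,-.0705,.25)),turn((0,0,-1),(-np.sin(b),np.cos(b),0)))
E
```

```text
[ 116.5   -3.3 -150.4] [array([178.6,  -0.5,   0.8]), array([-1.4, -0.5, -0.3])]
```

```bash
python3 -m inch '[[87,[0,-1,-50],[-1.4,-0.5,-0.3]],[87,[20,-1,-50],[0,0,0]],[87,[40,-1,-45],[0,0,0]],[87,[40,0,-5],[0,0,0]],[87,[10,0,0],[0,0,0]],[87,[0,0,0],[0,0,0]]]'
python3 - <<'E'
from geo import *
P2=imaging.camera_params("wrist"); im=imaging.camera("wrist")
for x in imaging.tip_of("wrist","knob_top")[:2]: print(np.round(x["pixel"],1),round(x["confidence"],2),atz("wrist",x["pixel"],.212,P2).round(4))
b=np.radians(-22.4); print(shift((.6785,-.0705,.179)),turn((0,0,-1),(-np.sin(b),np.cos(b),0)))
E
```

```text
time: 5.58
position: [0.685, -0.0708, 0.251]
tool_rot: [0.694, -0.137, -0.693, -0.137]
ft_force: [0.3, 0.2, 1.4]
grip_width: 0.0869
[256.6 285.2] 0.72 [ 0.6396 -0.0548  0.212 ]
[73.6  2.5  6.7] [array([-1.8e+02, -1.0e-01, -3.0e-01]), array([ 0. , -0.2,  0. ])]
```

```bash
python3 -m inch '[[87,[0,2.5,7],[0,0,0]],[87,[30,0,0],[0,0,0]],[87,[25,0,0],[0,0,0]],[87,[15,0,0],[0,0,0]],[87,[3,0,0],[0,0,0]],[87,[0,0,0],[0,0,0]]]'
python3 - <<'E'
from geo import *
print(shift((.6785,-.0705,.179)))
E
```

```text
time: 6.42
position: [0.6808, -0.0704, 0.1899]
tool_rot: [0.702, -0.137, -0.686, -0.136]
ft_force: [-1.0, -0.5, -0.1]
grip_width: 0.0871
[10.8  1.   2.4]
```

```bash
python3 - <<'E'
from geo import *
b=np.radians(-22.4); print(turn((0,0,-1),(-np.sin(b),np.cos(b),0)), get_obs()["q"])
E
python3 -m inch '[[87,[5,1,2],[0,0,0]],[87,[5,0,0],[0,0,0]],[87,[0,0,0],[0,0,0]]]'
python3 - <<'E'
from geo import *
b=np.radians(-22.4); print(turn((0,0,-1),(-np.sin(b),np.cos(b),0)),shift((.6785,-.0705,.179)))
E
```

```text
[array([-179.9,   -0.3,   -2. ]), array([ 0.1, -1.3,  0.2])] [-2.66055782e-01  6.33906404e-01  1.32145033e+00  2.60570902e-04
  1.16385060e+00  1.69341593e+00]
time: 6.8
position: [0.6797, -0.0709, 0.1812]
tool_rot: [0.703, -0.137, -0.685, -0.136]
ft_force: [-1.2, -0.5, -0.0]
grip_width: 0.0873
[array([-179.9,   -0.3,   -2.3]), array([ 0.1, -1.5,  0.2])] [2.1 0.1 1.3]
```

Now in position round the knob; close gently.

```bash
python3 -m inch '[[0,[0,0,0],[0,-1.5,0]],[0,[0,0,0],[0,0,0]],[0,[0,0,0],[0,0,0]],[0,[0,0,0],[0,0,0]],[0,[0,0,0],[0,0,0]],[0,[0,0,0],[0,0,0]],[0,[0,0,0],[0,0,0]],[0,[0,0,0],[0,0,0]]]' 25
python3 - <<'E'
from geo import *
o=get_obs();print(o["ft_force"],o["moment"],o["position"],R.from_quat(o["tool_rot"]).as_matrix()[:,0])
E
```

```text
time: 7.8
position: [0.6795, -0.0708, 0.1815]
tool_rot: [0.694, -0.135, -0.694, -0.138]
ft_force: [0.5, -0.3, -0.2]
grip_width: 0.0154
[ 0.50468662 -0.34179979 -0.23714986] [-0.04265158 -0.00593515 -0.02192577] [ 0.67953476 -0.07075599  0.18146294] [ 0.00109842  0.00315192 -0.99999443]
```

```bash
python3 -m inch '[[0,[-13,0,1],[0,4,0]],[0,[-13,0,1.3],[0,4,0]],[0,[-13,0,1.3],[0,4,0]],[0,[-13,0,1.3],[0,4,0]],[0,[-13,0,1.3],[0,4,0]],[0,[0,0,0],[0,0,0]]]'
cat > st.py <<'E'
from geo import *
from scipy.optimize import brentq
Rz=lambda a:np.array([[np.cos(a),-np.sin(a)],[np.sin(a),np.cos(a)]])
pp=peg[:2]; H=np.array([.4699,.1465])
def state():
    "bar state from the held tool, assuming tool stays square on the knob: tilt, bar yaw, pivot implied"
    o=get_obs(); M=R.from_quat(o["tool_rot"]).as_matrix(); u=-M[:,2]; n=-M[:,0]; p=o["position"]
    piv=p-.185*u-.0115*n
    r=piv[:2]-H; th=yaw-(np.arctan2(r[1],r[0])-np.arctan2(-.15,-.009)); 
    print("t",o["time"],"tcp",p.round(4),"tilt",np.degrees(np.arcsin(u[2])).round(1),"yaw",np.degrees(np.arctan2(u[1],u[0])).round(1),"roll",np.degrees(np.arcsin(M[2,1])).round(1))
    print(" pivot",piv.round(4),"|r|",np.linalg.norm(r).round(4),"theta",th.round(3),"hole",(piv+.12*u-.003*n).round(4),"peg",peg.round(4),"F",np.round(o["ft_force"],1),"M",np.round(o["moment"],2),"g",o["grip_width"].round(4))
    return o,M,p
def goal(th,byaw,tilt):
    "tool shift(mm), turn(deg) for door th, bar yaw and tilt (rad)"
    pv=np.r_[H+Rz(yaw-th)@[-.009,-.15],.170]
    u=np.array([np.cos(tilt)*np.cos(byaw),np.cos(tilt)*np.sin(byaw),np.sin(tilt)]); y=np.array([np.sin(byaw),-np.cos(byaw),0])
    n=np.cross(y,-u)*-1; n=n if n[2]>0 else -n
    return pv,pv+.185*u+.0115*n, u,n,y
def move(th,byaw,tilt):
    pv,T,u,n,y=goal(th,byaw,tilt); print(" to",T.round(4),"shift",shift(T),"turn",turn(-n,y)[0])
def solve():
    g=lambda t:np.linalg.norm(pp-goal(t,0,0)[0][:2])-.12
    t=brentq(g,0,.8); d=pp-goal(t,0,0)[0][:2]; return t,np.arctan2(d[1],d[0])
E
python3 - <<'E'
from st import *
state(); t,a=solve(); print(t,np.degrees(a)); move(0,np.radians(-22.4),.35)
E
```

```text
time: 8.55
position: [0.6649, -0.0653, 0.2452]
tool_rot: [0.806, -0.158, -0.559, -0.112]
ft_force: [0.3, 0.6, -0.4]
grip_width: 0.0152
t 8.55 tcp [ 0.6649 -0.0653  0.2452] tilt 20.5 yaw -22.4 roll -0.2Traceback (most recent call last):
  File "<stdin>", line 2, in <module>
  File "st.py", line 11, in state
    print(" pivot",piv.round(4),"|r|",np.linalg.norm(r).round(4),"theta",th.round(3),"hole",(piv+.12*u-.003*n).round(4),"peg",peg.round(4),"F",np.round(o["ft_force"],1),"M",np.round(o["moment"],2),"g",o["grip_width"].round(4))
                                                                                                                                                                                                         ^^^^^^^^^^^^^^^^^^^^^
AttributeError: 'float' object has no attribute 'round'
```

```bash
sed -i 's/o\["grip_width"\].round(4)/round(o["grip_width"],4)/' st.py; cat >> st.py <<'E'
def plan(wps):
    o=get_obs(); p=o["position"]; q=R.from_quat(o["tool_rot"])
    for w in wps:
        pv,T,u,n,y=goal(*w); q2=R.from_matrix(np.c_[-n,y,-u])
        print((q.inv().apply(T-p)*1000).round(1).tolist(),(q.inv()*q2).as_rotvec(degrees=True).round(1).tolist()); p,q=T,q2
E
python3 - <<'E'
from st import *
state(); t,a=solve(); print(t,np.degrees(a)); a0=np.radians(-22.4)
plan([(t*1.04*s,a0+(a-a0)*s,.35) for s in np.arange(1,9)/8])
E
```

```text
t 8.55 tcp [ 0.6649 -0.0653  0.2452] tilt 20.5 yaw -22.4 roll -0.2
 pivot [ 0.5084 -0.0009  0.1697] |r| 0.1523 theta -0.005 hole [ 0.6133 -0.044   0.2089] peg [0.5807 0.0284 0.181 ] F [ 0.3  0.6 -0.4] M [0.11 0.11 0.07] g 0.0152
0.2820810830502186 15.51619016408232
[-1.2, -11.9, 6.3] [-4.4, -0.5, -1.4]
[-1.9, -11.4, 5.1] [-4.5, 0.0, -1.6]
[-2.0, -12.0, 5.3] [-4.5, -0.0, -1.6]
[-2.0, -12.6, 5.5] [-4.5, 0.0, -1.6]
[-2.1, -13.2, 5.7] [-4.5, -0.0, -1.6]
[-2.1, -13.9, 5.7] [-4.5, 0.0, -1.6]
[-2.1, -14.5, 5.7] [-4.5, -0.0, -1.6]
[-2.0, -15.2, 5.6] [-4.5, 0.0, -1.6]
```

```bash
python3 -m inch '[[0,[-1.2,-11.9,6.3],[-4.4,-0.5,-1.4]],[0,[-1.9,-11.4,5.1],[-4.5,0,-1.6]],[0,[-2,-12,5.3],[-4.5,0,-1.6]],[0,[-2,-12.6,5.5],[-4.5,0,-1.6]],[0,[0,0,0],[0,0,0]]]'
python3 - <<'E'
from st import *
state(); t,a=solve(); a0=np.radians(-22.4)
plan([(t*1.04*s,a0+(a-a0)*s,.35) for s in np.arange(5,9)/8])
E
```

```text
time: 9.18
position: [0.663, -0.0144, 0.2463]
tool_rot: [0.822, -0.022, -0.569, -0.014]
ft_force: [1.0, 1.3, -0.7]
grip_width: 0.0153
t 9.175 tcp [ 0.663  -0.0144  0.2463] tilt 20.6 yaw -2.9 roll 0.1
 pivot [ 0.494  -0.0057  0.1706] |r| 0.1541 theta 0.093 hole [ 0.6073 -0.0115  0.2099] peg [0.5807 0.0284 0.181 ] F [ 1.   1.3 -0.7] M [ 0.18  0.   -0.05] g 0.0153
[-3.0, -14.1, 13.9] [-4.0, -0.5, -1.5]
[-2.1, -13.9, 5.7] [-4.5, 0.0, -1.6]
[-2.1, -14.5, 5.7] [-4.5, -0.0, -1.6]
[-2.0, -15.2, 5.6] [-4.5, 0.0, -1.6]
```

```bash
python3 -m inch '[[0,[-3,-14,14],[-4,-0.5,-1.5]],[0,[-2.1,-13.9,6.5],[-4.5,0,-1.6]],[0,[-2.1,-14.5,6.5],[-4.5,0,-1.6]],[0,[-2,-15.2,6.5],[-4.5,0,-1.6]],[0,[0,0,0],[0,0,0]]]'
python3 - <<'E'
from st import *
state(); t,a=solve()
plan([(t,a,.35)])
E
```

```text
time: 9.8
position: [0.6342, 0.0392, 0.2465]
tool_rot: [0.816, 0.109, -0.562, 0.079]
ft_force: [1.7, 1.9, 0.3]
grip_width: 0.0155
t 9.8 tcp [0.6342 0.0392 0.2465] tilt 20.9 yaw 15.6 roll 0.4
 pivot [ 0.4717 -0.0064  0.1698] |r| 0.1529 theta 0.238 hole [0.5807 0.0241 0.2098] peg [0.5807 0.0284 0.181 ] F [1.7 1.9 0.3] M [ 0.18 -0.15 -0.05] g 0.0155
[0.5, -3.9, 5.0] [0.1, -0.8, -0.4]
```

```bash
python3 -m inch '[[0,[0.5,-3.9,5],[0,-0.8,-0.4]],[0,[0,0,0],[0,0,0]]]'
python3 - <<'E'
from st import *
state(); t,a=solve()
plan([(t,a,.35),(t,a,.27),(t,a,.19)])
E
```

```text
time: 10.05
position: [0.631, 0.0406, 0.2449]
tool_rot: [0.813, 0.11, -0.567, 0.078]
ft_force: [1.5, 1.1, 0.5]
grip_width: 0.0152
t 10.05 tcp [0.631  0.0406 0.2449] tilt 20.2 yaw 15.5 roll 0.1
 pivot [ 0.4675 -0.0047  0.1702] |r| 0.1512 theta 0.266 hole [0.5771 0.0256 0.2088] peg [0.5807 0.0284 0.181 ] F [1.5 1.1 0.5] M [ 0.12 -0.26 -0.04] g 0.0152
[-0.1, -1.7, 2.0] [-0.0, -0.2, -0.1]
[14.8, -0.0, -0.3] [-0.0, -4.6, -0.0]
[14.8, -0.0, -0.3] [-0.0, -4.6, -0.0]
```

```bash
python3 -m inch '[[0,[14.8,-1.7,1.8],[0,-4.6,0]],[0,[14.8,0,0.5],[0,-4.6,0]],[0,[0,0,0],[0,0,0]]]'
python3 - <<'E'
from st import *
state(); t,a=solve(); plan([(t,a,.19)])
ims=[]
for c in("scene","top","wrist"):
    P=imaging.camera_params(c); im=imaging.camera(c); save(im,c+"3.png"); pickle.dump(P,open(c+"3.pkl","wb"))
    q=proj(c,peg,P); print(c,q.round(1))
    for n in("mid_hole","slot_mid","bracket"): print(n,[(np.round(x["pixel"],1).tolist(),round(x["confidence"],2)) for x in imaging.tip_of(c,n)[:2]])
    x,y=[int(np.clip(v,40,m-40)) for v,m in zip(q,(512,384))]; ims.append(cv2.resize(im[y-40:y+40,x-40:x+40],(400,400),interpolation=2)); print(x-40,y-40)
save(np.hstack(ims[:2]),"c3.png")
E
```

```text
time: 10.42
position: [0.6392, 0.0425, 0.2158]
tool_rot: [0.765, 0.101, -0.631, 0.086]
ft_force: [3.2, 1.0, 0.5]
grip_width: 0.0154
t 10.425 tcp [0.6392 0.0425 0.2158] tilt 10.9 yaw 15.2 roll 0.2
 pivot [ 0.4661 -0.0047  0.1695] |r| 0.1512 theta 0.275 hole [0.5803 0.0264 0.1893] peg [0.5807 0.0284 0.181 ] F [3.2 1.  0.5] M [ 0.19 -0.37 -0.03] g 0.0154
[-0.5, -2.0, 0.6] [-0.3, -0.0, -0.3]
scene [273.5 172.4]
mid_hole [([271.9, 169.3], 0.62)]
slot_mid [([272.3, 171.2], 0.44)]
bracket [([271.3, 177.6], 0.65)]
233 132
top [238.6 178. ]
mid_hole [([242.5, 176.8], 0.43)]
slot_mid [([239.9, 175.9], 0.58)]
bracket [([116.6, 226.2], 0.59), ([240.6, 179.5], 0.49)]
198 138
wrist [250.2 321.4]
mid_hole [([251.3, 265.9], 0.59)]
slot_mid []
bracket []
210 281
```

View pics/c3.png

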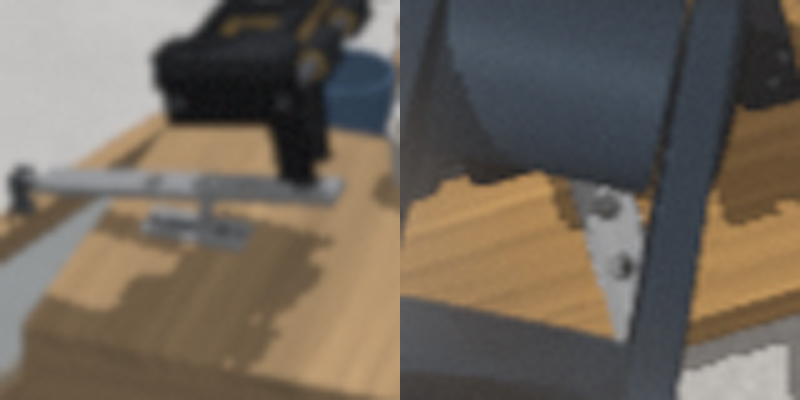

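View pics/wrist3.png

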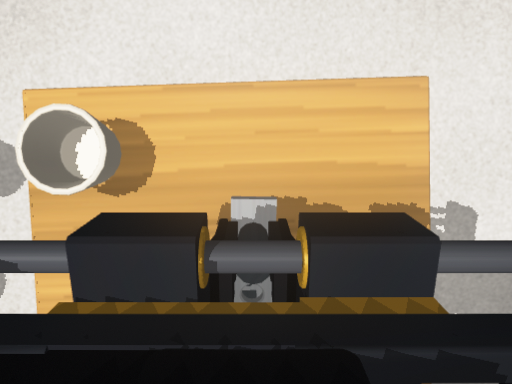

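The top camera sees two holes beside the arm, at crop (607,203) and (622,265). The scene view shows the bar just clear above the bracket, with the peg under it.

```bash
python3 - <<'E'
from st import *
o,M,p=state(); u=-M[:,2]; n=-M[:,0]; piv=p-.185*u-.0115*n
P=pickle.load(open("top3.pkl","rb"))
for d,px in((.12,(239.4,178.6)),(.09,(242.3,190.9))):
    X=piv+d*u+.003*n; print(d,"model",X.round(4),proj("top",X,P).round(1),"seen",px,atz("top",px,X[2],P).round(4))
# camera-relative check: bracket corners model vs first top image
P1=P; print("peg px",proj("top",peg,P), "pivot w/ kin", goal(*solve(),0)[0])
im=cv2.imread("pics/top3.png"); x,y=240,184
cv2.imwrite("pics/t3z.png",cv2.resize(im[y-20:y+16,x-22:x+26],None,fx=15,fy=15,interpolation=cv2.INTER_CUBIC))
a=cv2.imread("pics/top0.png"); cv2.imwrite("pics/t0z.png",cv2.resize(a[y-20:y+16,x-22:x+26],None,fx=15,fy=15,interpolation=cv2.INTER_CUBIC))
cv2.imwrite("pics/tz.png",np.hstack([cv2.resize(b[y-20:y+16,x-22:x+26],(400,300),interpolation=2) for b in(im,a)]))
E
```

```text
t 11.025 tcp [0.6379 0.0425 0.217 ] tilt 10.9 yaw 15.2 roll 0.2
 pivot [ 0.4648 -0.0048  0.1706] |r| 0.1514 theta 0.284 hole [0.579  0.0263 0.1904] peg [0.5807 0.0284 0.181 ] F [2.1 2.1 0.5] M [ 0.13 -0.37  0.  ] g 0.0153
0.12 model [0.5779 0.0261 0.1963] [239.3 178.3] seen (239.4, 178.6) [0.5772 0.0258 0.1963]
0.09 model [0.5495 0.0183 0.1906] [242.5 190.3] seen (242.3, 190.9) [0.5479 0.0187 0.1906]
peg px [238.64297001 178.02054526] pivot w/ kin [ 0.46508268 -0.00369252  0.17      ]
```

View pics/tz.png

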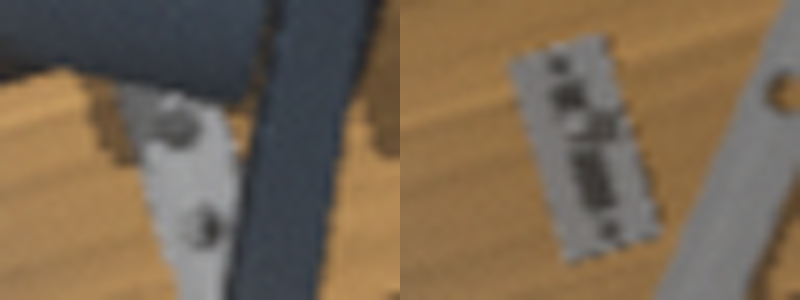

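```bash
python3 -m inch '[[0,[3.9,-2.5,-0.4],[-0.8,-1.2,0]],[0,[3.9,0,-0.2],[0,-1.2,0]],[0,[0,0,0],[0,0,0]]]'
python3 - <<'E'
from st import *
state(); t,a=solve(); plan([(t,a,.14),(t,a,.12),(t,a,.10)])
E
```

```text
time: 11.4
position: [0.6392, 0.0457, 0.2088]
tool_rot: [0.75, 0.103, -0.647, 0.094]
ft_force: [2.6, 0.7, -0.4]
grip_width: 0.0153
t 11.4 tcp [0.6392 0.0457 0.2088] tilt 8.4 yaw 16.1 roll 0.4
 pivot [ 0.465  -0.0047  0.1705] |r| 0.1513 theta 0.282 hole [0.5795 0.0283 0.185 ] peg [0.5807 0.0284 0.181 ] F [ 2.6  0.7 -0.4] M [ 0.2  -0.41 -0.04] g 0.0153
[1.6, 1.0, -0.3] [0.6, -0.3, -0.3]
[3.7, -0.0, -0.2] [0.0, -1.1, -0.0]
[3.7, 0.0, -0.2] [0.0, -1.1, -0.0]
```

```bash
python3 -m inch '[[0,[2.5,0,-0.3],[0,-0.7,0]],[0,[2.5,0,-0.2],[0,-0.7,0]],[0,[2,0,-0.2],[0,-0.6,0]],[0,[0,0,0],[0,0,0]]]'
python3 - <<'E'
from st import *
state()
E
```

```text
time: 11.9
position: [0.6413, 0.0462, 0.2012]
tool_rot: [0.738, 0.102, -0.661, 0.096]
ft_force: [3.3, 0.1, 0.2]
grip_width: 0.0153
t 11.9 tcp [0.6413 0.0462 0.2012] tilt 6.2 yaw 16.1 roll 0.4
 pivot [ 0.4658 -0.0045  0.1697] |r| 0.1511 theta 0.277 hole [0.5807 0.0287 0.1798] peg [0.5807 0.0284 0.181 ] F [3.3 0.1 0.2] M [ 0.26 -0.43  0.03] g 0.0153
```

```bash
python3 -m inch '[[0,[2,0,0],[0,-0.6,0]],[0,[2,0,0],[0,-0.6,0]],[0,[0,0,0],[0,0,0]]]'
python3 - <<'E'
from st import *
state()
E
```

```text
time: 12.28
position: [0.6419, 0.0463, 0.1972]
tool_rot: [0.73, 0.101, -0.669, 0.097]
ft_force: [3.4, 1.4, -0.5]
grip_width: 0.0154
t 12.275 tcp [0.6419 0.0463 0.1972] tilt 5.0 yaw 16.1 roll 0.4
 pivot [ 0.4658 -0.0045  0.1696] |r| 0.1511 theta 0.277 hole [0.5809 0.0286 0.1771] peg [0.5807 0.0284 0.181 ] F [ 3.4  1.4 -0.5] M [ 0.26 -0.54 -0.  ] g 0.0154
```

No upward push from the peg 4 mm past its top, so the hole seems to be over it. I'll keep going in small steps.

```bash
python3 -m inch '[[0,[2.5,0,0],[0,-0.7,0]],[0,[2.5,0,0],[0,-0.7,0]],[0,[0,0,0],[0,0,0]]]'
python3 - <<'E'
from st import *
state()
E
python3 -m inch '[[0,[2.5,0,0],[0,-0.7,0]],[0,[2.5,0,0],[0,-0.7,0]],[0,[0,0,0],[0,0,0]]]'
python3 - <<'E'
from st import *
state()
E
```

```text
time: 12.65
position: [0.6424, 0.0464, 0.1919]
tool_rot: [0.722, 0.099, -0.678, 0.098]
ft_force: [3.5, 1.1, -0.3]
grip_width: 0.0152
t 12.65 tcp [0.6424 0.0464 0.1919] tilt 3.5 yaw 16.1 roll 0.4
 pivot [ 0.4657 -0.0046  0.1691] |r| 0.1511 theta 0.278 hole [0.581  0.0286 0.1734] peg [0.5807 0.0284 0.181 ] F [ 3.5  1.1 -0.3] M [ 0.2  -0.47 -0.03] g 0.0152
time: 13.02
position: [0.6429, 0.0464, 0.1865]
tool_rot: [0.713, 0.098, -0.687, 0.099]
ft_force: [4.2, 0.4, 0.8]
grip_width: 0.015
t 13.025 tcp [0.6429 0.0464 0.1865] tilt 2.0 yaw 16.0 roll 0.4
 pivot [ 0.4656 -0.0047  0.1685] |r| 0.1513 theta 0.279 hole [0.5809 0.0285 0.1697] peg [0.5807 0.0284 0.181 ] F [4.2 0.4 0.8] M [ 0.21 -0.53 -0.07] g 0.015
```

```bash
python3 -m inch '[[0,[2.2,0,0],[0,-0.8,0]],[0,[1.6,0,0],[0,-0.7,0]],[0,[0,0,0],[0,-0.3,0]],[0,[0,0,0],[0,0,0]]]'
python3 - <<'E'
from st import *
state()
im=imaging.camera("scene"); save(cv2.resize(im[120:240,200:360],None,fx=5,fy=5,interpolation=2),"s4.png")
E
```

```text
time: 13.52
position: [0.6431, 0.0464, 0.1824]
tool_rot: [0.701, 0.096, -0.699, 0.101]
ft_force: [3.2, 0.5, 0.2]
grip_width: 0.0149
t 13.525 tcp [0.6431 0.0464 0.1824] tilt 0.1 yaw 16.0 roll 0.4
 pivot [ 0.4653 -0.0048  0.1705] |r| 0.1513 theta 0.28 hole [0.5806 0.0283 0.1678] peg [0.5807 0.0284 0.181 ] F [3.2 0.5 0.2] M [ 0.22 -0.66 -0.02] g 0.0149
```

View pics/s4.png

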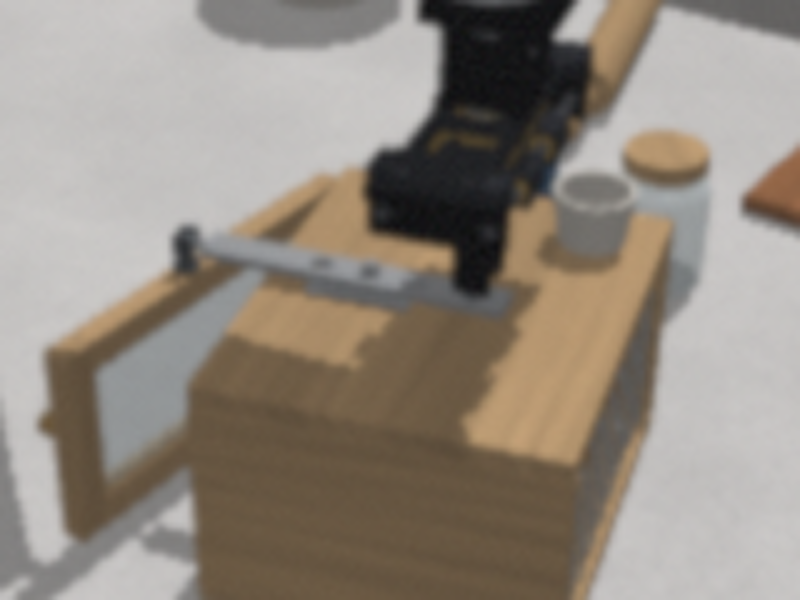

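The bar lies flat and the door is open. I'll open the fingers partway, keeping clear of the ramekin, and withdraw straight up.

```bash
python3 -m inch '[[40,[0,0,0],[0,0,0]],[40,[0,0,0],[0,0,0]],[40,[0,0,0],[0,0,0]],[40,[0,0,0],[0,0,0]]]'
python3 -m inch '[[40,[-10,0,0],[0,0,0]],[40,[-25,0,0],[0,0,0]],[40,[-40,0,0],[0,0,0]],[40,[-50,0,0],[0,0,0]],[40,[-40,40,-15],[0,0,0]],[40,[0,55,-15],[0,0,0]],[40,[0,55,-15],[0,0,0]],[40,[0,55,0],[0,0,0]],[40,[0,50,0],[0,0,0]],[40,[0,0,0],[0,0,0]]]'
python3 - <<'E'
from h import *
from h import *
a=imaging.camera("top"); 
for n,h in(("stay",.17),("mid_hole",.167),("knob_top",.212),("mug",0),("jar",0),("rack",0)): print(n,[(np.round(x["pixel"]).tolist(),round(x["confidence"],2),atz("top",x["pixel"],h).round(4).tolist()) for x in imaging.tip_of("top",n)[:1]])
b=imaging.camera("scene"); save(np.vstack([cv2.resize(a[90:260,150:400],(441,300),interpolation=2),cv2.resize(b[120:250,190:381],(441,300),interpolation=2)]),"f5.png")
E
```

```text
time: 14.08
position: [0.6381, 0.0457, 0.1811]
tool_rot: [-0.697, -0.097, 0.703, -0.101]
ft_force: [0.7, 1.0, 0.2]
grip_width: 0.0389
time: 15.32
position: [0.7563, -0.191, 0.3606]
tool_rot: [-0.699, -0.096, 0.701, -0.104]
ft_force: [0.1, 0.8, -0.1]
grip_width: 0.0403
stay [([254.0, 225.0], 0.9, [0.4672, -0.0089, 0.17])]
mid_hole [([240.0, 176.0], 0.94, [0.5867, 0.0248, 0.167])]
knob_top [([232.0, 153.0], 0.71, [0.6377, 0.0424, 0.212])]
mug [([117.0, 226.0], 0.84, [0.4655, 0.3865, 0.0])]
jar [([122.0, 180.0], 0.77, [0.5993, 0.3782, 0.0])]
rack [([400.0, 210.0], 0.76, [0.5162, -0.4273, 0.0])]
```

View pics/f5.png

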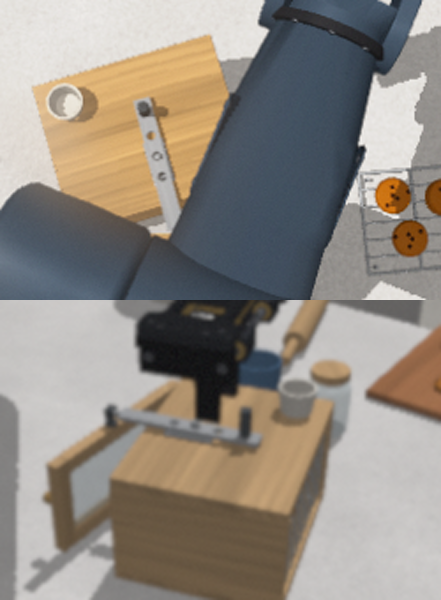

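The peg fills the middle hole, at top crop (157,155). The bar lies flat, the door has stayed open since I let go, and the dishes haven't moved.

```bash
python3 -c "
from rig import robot; print(robot.hand_in())"
```

```text
the job is handed in; nothing more can be done
None
```

The job is handed in: the cupboard door is held open by the stay bar, with the middle hole down over the peg. I lifted the bar by its knob to about 0.35 rad and drew the door open to about 0.28 rad. I then lowered the hole over the peg in small steps, let go and moved the arm clear.

- **Forces:** the wrist force stayed within about 5 N in every reading I took during the lift, draw and lowering. There was no upward push from the peg.
- **Last pictures:** the bar lies flat with the peg visible in the middle hole, and the door is still open with the fingers off. The mug, jar and rack are within about a pixel of where they started. For the ramekin I only compared the pictures by eye.
- **Time:** it took about 15.5 s of the 72 s allowed.
- **Readings that disagreed:** one network reading of the knob was wrong while the gripper hid it, so I ignored it. The first wrist reading of the peg's position also landed on the knob. I measured the peg from a closer wrist picture instead, and the top camera agreed with that to about 2 mm.

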